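# Set the shifter to the pulley nut

## Robot

A 6-joint arm with a two-finger parallel gripper is mounted at the origin on the work surface. World frame = base frame: x ahead of the robot, y to its left, z up, the work surface at z = 0. Lengths are in mm, angles in rad, forces in N, time in s.
With the tool pointing down it reaches from about 350 to 975 mm from the base axis. Payload 7.1 kg.
Tool frame: the origin (TCP) lies on the front face of the gripper's body, between the roots of the fingers; the fingertips stand 80 mm ahead of it and the grasp point (between the pads) lies 61 mm ahead of it (env.tips_ahead is the distance from the TCP to the fingertips, in mm); z points along the fingers, y is the direction in which the jaws open and shut (so a half turn about z gives the same grasp; the last joint's range is limited). The gripper opens to 88 mm and grips with 3 to 60 N. Pads are 20 mm wide; open, the fingers measure 115 mm over their backs; the gripper's body (75 mm by 178 mm) begins 61 mm behind the grasp point.
Start: joints at [1.156, 0.423, 1.63, -0, 1.089, -0.019], TCP at [240.934, 576.677, 302.675] pointing down, gripper open.
Joint ranges: [-3, 3], [-0.9, 2.11], [0.09, 2.58], [-1.31, 4.45], [0.11, 2.69], [-2.54, 2.54]. Speed limits (rad/s): [2.39, 2.39, 3.01, 3.14, 3.14, 3.14].

## Interface

Orientations are given as a unit quaternion [x, y, z, w].
In Python, from station import env, set_gripper, viewer, workorder gives the robot as it stands. Calls block until the motion is done:
- env.reach(position, orientation): joint-space move of the TCP to a pose.
- env.move_l(position, rot=None, rate=150, f_stop=None): straight line of the TCP; rot=None keeps the orientation; rate is the mean speed in mm/s. With f_stop (N) it stops when the force on the tool has changed by that much, and returns True; else False.
- env.move_joints(angles): joint-space move.
- set_gripper(opening): finger opening in mm; the grip force is fixed at half the most; returns when the fingers have stopped.
- env.hold(seconds).
- env.ik(position, orientation): joint angles nearest the present ones, or None.
- env.read_state(): the state.
- viewer.camera(name): name is "scene" or "side" or "wrist"; returns the picture (400x640x3 uint8, blue, green, red); there is no depth.
- viewer.camera_params(name): a dict with "fx", "fy", "cx", "cy" (pixels), "pose" (4x4, takes a point from camera to world coordinates); the wrist camera has in their place "tool_from_camera" (4x4, takes a point from camera to tool coordinates, whose origin is the TCP and whose axes are the flange's). Camera axes: x right, y up, looking along -z (the intrinsics and any distortion apply to the point x, -y, -z); pixel columns grow to the right and rows downward; lengths in mm; the calibration is good to about 2 mm. A picture is of the moment at which its call begins: read the wrist's pose just before it. camera_params takes no time and is no camera call.
A pose or a line that the arm cannot do raises env.IKError and nothing moves.
- workorder.sign_off(): hands the job in, once; it reports no verdict.
The state is a dict: "time_s": time; "qpos": joint angles; "dq": joint speeds; "tau": joint torques, N m; "tool_pos": TCP position; "orientation": TCP orientation; "force": force on the tool from outside, world axes, zero at the start; "wrist_torque": the same for the moment, N m; "width": finger opening in mm.
Only numpy, scipy, OpenCV 4.12 (cv2) and the standard library are available. Lean on these libraries where they do the work, as an engineer would, in place of code of your own. Each camera call takes 0.05 s, during which the arm holds its last target.

## Task

The big adjustable spanner on the bench is open too wide for the 36 mm pulley nut. Leave it lying where it is and roll its knurled adjuster wheel under a fingertip until the moving jaw has closed up to the yellow gauge mark, its gripping face in line with the mark; then take the hand away. Turn only the wheel: do not push the jaw itself, do not lift or drag the spanner, and leave everything else on the bench undisturbed.

Things in the scene. Friction and masses are not known exactly. Their poses are not given: they have to be found in the camera images.
- wrench: bright steel adjustable spanner (shifter), 450 mm long, 2.2 kg, lying flat and loose on the bench, nowhere over 24 mm high but at the wheel. Origin on the bench below the knurled wheel's middle; x points out of the jaw mouth, y the way the moving jaw opens, z up. Head: x -55 to 30, y -69 to 43 mm; fixed jaw to x = 80, its face at y = -36; handle 22.5 degrees off -x towards +y, 374 mm long
- knurl_top (a point): highest point of the knurled adjuster wheel (on the spanner), 28 mm above the bench, 4 mm proud of the head. Axes as those of wrench
- knurl: knurled adjuster wheel: dark steel roller, 26 mm diameter, 26 mm long, in a 29 x 29 mm window in the head; axis along the spanner's y, 15 mm above the bench. Origin at its centre; turns with it. Stroking its top along the spanner's +x (to the mouth) closes the jaw, -x opens it: 8 mm of jaw a turn, 1 mm per 10 mm of stroke. Rough, no end stops, stays put, needs 2 N at the rim: press 4 to 10 N
- jaw_gap (a joint): gap between the gripping faces of the jaws, in m: 0 shut, 0.053 wide open, 0.036 at the yellow mark. It starts 5 to 13 mm wider than the mark
- moving_jaw: the moving jaw, 45 mm long and 36 mm wide at its root, between 2 and 22 mm above the bench, sliding on the front edge of the head from x = 31 to 78 mm. Origin on the bench in line with its gripping face; axes as those of the spanner. It must not be pushed
- jaw_edge (a point): root end of the moving jaw's gripping face, at its upper edge, 22 mm above the bench
- gauge_mark (a point): front end of the yellow painted mark on top of the head (a line 3 mm wide, 15 mm long, running along the spanner's x), 24 mm above the bench. The jaw is set when jaw_edge has the same y as this in the spanner's frame. Thin black lines of the scale beside it stand for gaps of 10, 20, 30, 40 and 50 mm
- nut: bystander: loose dark hexagon nut, 36 mm across flats, 19 mm high, lying on the bench; origin centre of underside
- washer: bystander: loose steel washer, 44 mm diameter, 4 mm thick; origin centre of underside
- sleeve: bystander: loose aluminium spacer sleeve standing up, 36 mm diameter, 55 mm high; origin centre of underside
- pliers: bystander: loose pliers with blue handles, 215 mm long, 16 mm high, jaws towards its +x; origin at the underside of the pivot
- fan: bystander: loose white plastic motor fan, 144 mm diameter, 32 mm high; origin centre of underside

How it is judged (in metres and radians):
On the way:
1. a fingertip on the knurled wheel rolls it in the closing direction (contact force between the fingers and knurl above 0.5 N and velocity of joint jaw_gap below -0.0003 m/s), for 0.1 s.
At the end, for the whole second after the job is handed in: the moving jaw's gripping face stands within 2 mm of the yellow mark (gap of 34 to 38 mm), and the spanner lies flat and at rest within 30 mm of where it lay (value of joint jaw_gap between 0.034 and 0.038 m and linear speed of wrench below 0.01 m/s and height (world z) of wrench below 0.006 m and angle between wrench's own z axis and vertical below 0.05 rad and distance of wrench from where it was at the start of the episode below 0.03 m); the robot touches nothing.
It fails at once if the moving jaw is pushed directly (more than 4 N) (contact force between any of the fingers, the arm and moving_jaw above 4 N).
It fails at once if the spanner is lifted or tipped (height (world z) of wrench above 0.012 m or angle between wrench's own z axis and vertical above 0.12 rad).
It fails at once if the spanner is dragged more than 30 mm from where it lay (distance of wrench from where it was at the start of the episode above 0.03 m).
It fails at once if a bystander is moved more than 20 mm (distance of any of nut, washer, sleeve, pliers, fan from where it was at the start of the episode above 0.02 m).
It also fails if it takes over 64 s, if anything falls off the work surface, if the arm or the gripper's body presses on something with over 40 N, if the wrist force passes 120 N, or if a joint passes its speed limit or range.

## Working session

There is one attempt and no reset: what is moved stays moved. The work goes in short steps, each a Python script; the robot and the scene stay as the last script left them, time stands still between calls to the robot, and variables do not carry over. Pictures are saved under pics/ and viewed, and the job is handed in when it is done.

```bash
ls; mkdir -p pics
python3 - <<'E'
from station import env, set_gripper, viewer, workorder
import cv2
s=env.read_state();print(s)
for n in("scene","side","wrist"):
    cv2.imwrite(f"pics/a_{n}.png",viewer.camera(n)); print(n,viewer.camera_params(n))
E
```

```text
pics
{'time_s': 0.0, 'qpos': array([ 1.15595003e+00,  4.23826114e-01,  1.63070023e+00, -1.17719639e-05,
        1.08860328e+00, -1.89932236e-02]), 'dq': array([ 0.00025526,  0.00102533, -0.00090561, -0.00070624, -0.00077921,
       -0.00013101]), 'tau': array([-1.11491099e-03, -5.44632483e+01, -2.73657238e+01,  6.42422657e-02,
        2.29131652e-02, -1.36774761e-04]), 'tool_pos': array([240.79330763, 576.27299336, 301.90678315]), 'orientation': array([ 1.96634036e-01,  9.80476652e-01, -7.51597532e-04, -1.60304747e-04]), 'force': array([ 0.34289765, -0.46138102, -0.68987143]), 'wrist_torque': array([ 0.00368221, -0.04466224, -0.02918359]), 'width': 87.82013009865531}
scene {'fx': 505.2204909398517, 'fy': 505.2204909398517, 'cx': 320.78447697990174, 'cy': 200.45711954407872, 'pose': array([[ 8.84365801e-01, -2.73878886e-01,  3.78004610e-01,
         9.51271661e+02],
       [ 4.66745154e-01,  5.07045029e-01, -7.24606307e-01,
        -6.15234932e+02],
       [ 6.78900938e-03,  8.17248857e-01,  5.76244926e-01,
         6.11242502e+02],
       [ 0.00000000e+00,  0.00000000e+00,  0.0000000
[... 262 characters left out ...]
 4.49110712e-01, -7.33699731e-01,
        -8.43708373e+02],
       [ 1.29127819e-03,  8.53298171e-01,  5.21421676e-01,
         7.05764313e+02],
       [ 0.00000000e+00,  0.00000000e+00,  0.00000000e+00,
         1.00000000e+00]])}
wrist {'fx': 294.9558808515352, 'fy': 294.9558808515352, 'cx': 325.658009209986, 'cy': 199.11400659695576, 'tool_from_camera': array([[-6.05432624e-04,  9.64013938e-01,  2.65851013e-01,
         7.23593069e+01],
       [ 9.99999320e-01,  3.18613112e-04,  1.12199961e-03,
         3.62911433e-01],
       [ 9.96919639e-04,  2.65851511e-01, -9.64013475e-01,
        -8.22558832e+01],
       [ 0.00000000e+00,  0.00000000e+00,  0.00000000e+00,
         1.00000000e+00]])}
```

View pics/a_scene.png

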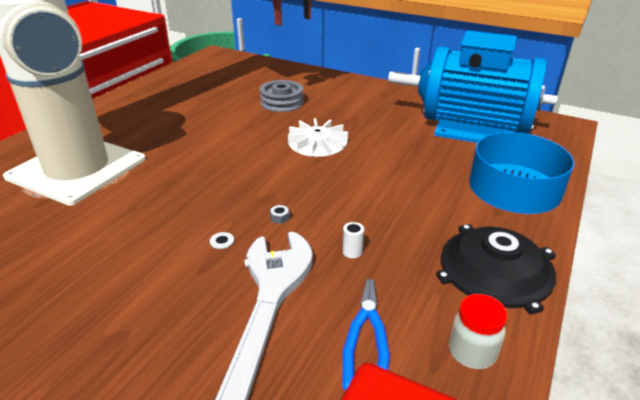

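View pics/a_side.png

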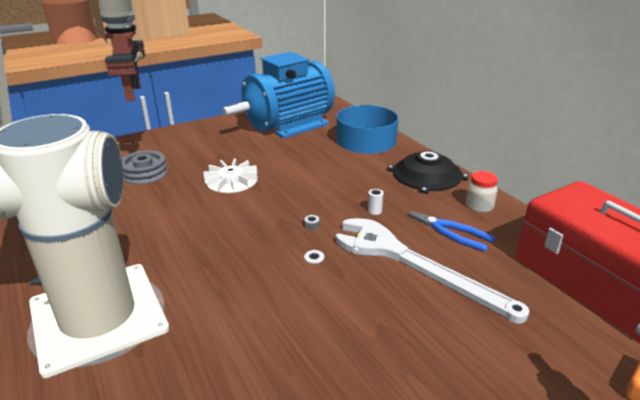

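View pics/a_wrist.png

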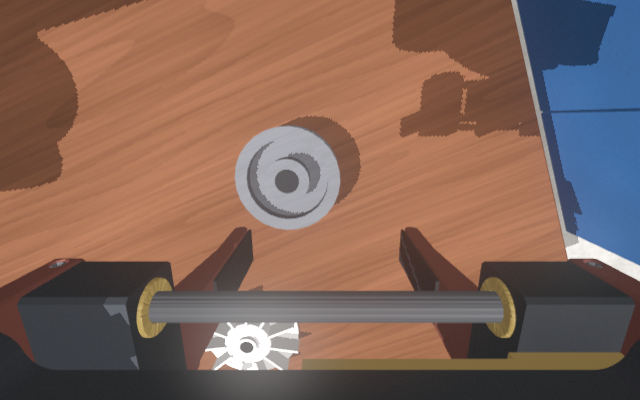

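```bash
cat > h.py <<'E'
from station import env, set_gripper, viewer, workorder
import cv2, numpy as np
from scipy.spatial.transform import Rotation as R
def campose(n,s=None):
    p=viewer.camera_params(n)
    if n!="wrist": return p,p["pose"]
    s=s or env.read_state()
    T=np.eye(4);T[:3,:3]=R.from_quat(s["orientation"]).as_matrix();T[:3,3]=s["tool_pos"]
    return p,T@p["tool_from_camera"]
def unproj(pc,uv,z):
    p,T=pc
    d=T[:3,:3]@np.array([(uv[0]-p["cx"])/p["fx"],-(uv[1]-p["cy"])/p["fy"],-1])
    return T[:3,3]+d*(z-T[2,3])/d[2]
def proj(pc,X):
    p,T=pc
    c=T[:3,:3].T@(np.array(X)-T[:3,3])
    return np.array([p["cx"]+p["fx"]*c[0]/-c[2],p["cy"]-p["fy"]*c[1]/-c[2]])
def crop(img,u0,v0,u1,v1,k): return cv2.resize(img[v0:v1,u0:u1],None,fx=k,fy=k,interpolation=cv2.INTER_CUBIC)
E
python3 - <<'E'
from h import *
a=cv2.imread("pics/a_scene.png");b=cv2.imread("pics/a_side.png")
cv2.imwrite("pics/b1.png",crop(a,200,190,360,310,5));cv2.imwrite("pics/b2.png",crop(b,290,180,450,300,5))
s=campose("scene");d=campose("side")
for uvs,uvd,z in [((274,262),(371,237),26),((280,208),(312,217),19),((353,227),(376,193),55),((222,239),(314,256),4),((369,304),(432,219),10),((318,130),(231,170),32)]:
    print(unproj(s,uvs,z),unproj(d,uvd,z))
print(unproj(d,(516,312),12))
E
```

```text
[582.23303314 -79.1411293   26.        ] [580.33742169 -83.99758186  26.        ]
[503.50891914  67.86916259  19.        ] [510.4363606   65.19219736  19.        ]
[675.08326958  38.98000894  55.        ] [674.4120449   30.88476966  55.        ]
[448.30887378 -50.93831652   4.        ] [447.98619325 -54.22711536   4.        ]
[759.12754805 -76.9864559   10.        ] [766.2165443  -80.26109453  10.        ]
[423.69619253 378.01967534  32.        ] [423.20126299 369.09863446  32.        ]
[ 689.77361447 -410.48860723   12.        ]
```

View pics/b1.png

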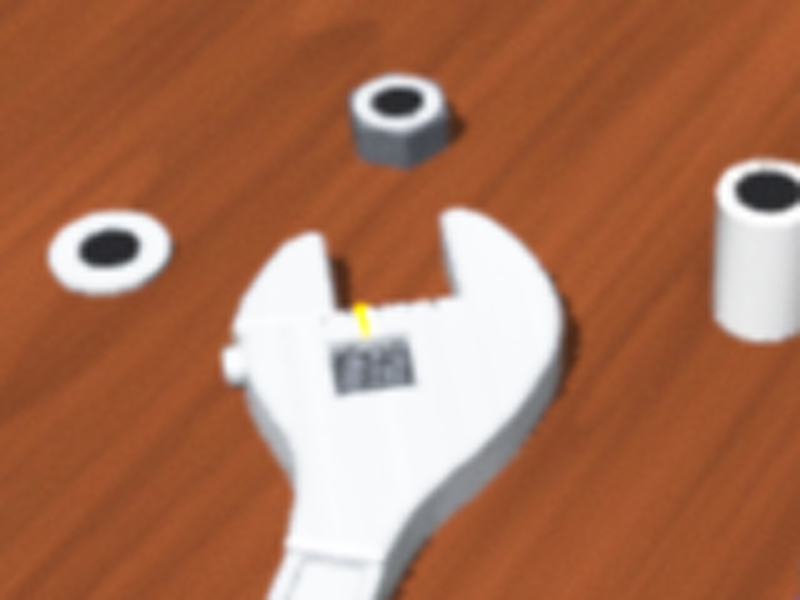

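View pics/b2.png

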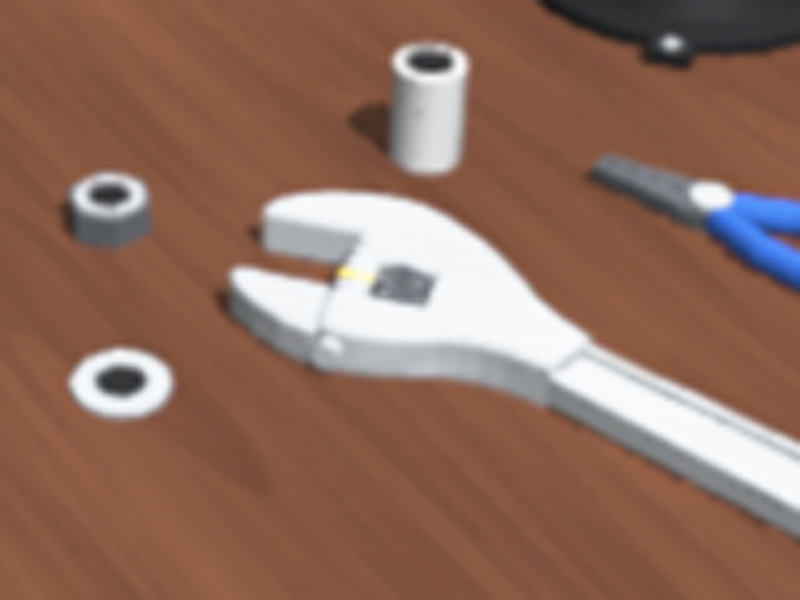

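```bash
cat >> h.py <<'E'
def quat(deg):
    a=np.radians(deg);x=np.array([np.cos(a),np.sin(a),0]);z=np.array([0,0,-1.]);
    return R.from_matrix(np.c_[x,np.cross(z,x),z]).as_quat()
E
python3 - <<'E'
from h import *
q=quat(131);P=[581,-82,180]
print(env.ik(P,q))
env.reach(P,q); set_gripper(0)
s=env.read_state();print(s)
cv2.imwrite("pics/c_wrist.png",viewer.camera("wrist"))
np.save("c.npy",campose("wrist",s)[1])
E
```

```text
[-1.60492225e-01  5.32070258e-01  1.79131264e+00 -4.44089210e-16
  8.18209759e-01 -8.76077219e-01]
{'time_s': 4.15, 'qpos': array([-1.60525068e-01,  5.32085771e-01,  1.79130976e+00, -7.61122037e-06,
        8.18197123e-01, -8.76066964e-01]), 'dq': array([-0.00109833,  0.00097752,  0.00060281, -0.00140614, -0.00142747,
        0.0011622 ]), 'tau': array([-2.34959021e-03, -5.43180192e+01, -2.08961803e+01,  2.58049479e-02,
        6.60987804e-02,  2.21663413e-05]), 'tool_pos': array([580.99969558, -82.02076066, 179.99176649]), 'orientation': array([ 4.14710484e-01,  9.09953413e-01, -2.67884596e-06,  7.34708967e-07]), 'force': array([-0.88756769, -0.05525847, -0.25219103]), 'wrist_torque': array([-0.00544567,  0.03861637, -0.00323616]), 'width': 0.23867336901009678}
```

View pics/c_wrist.png

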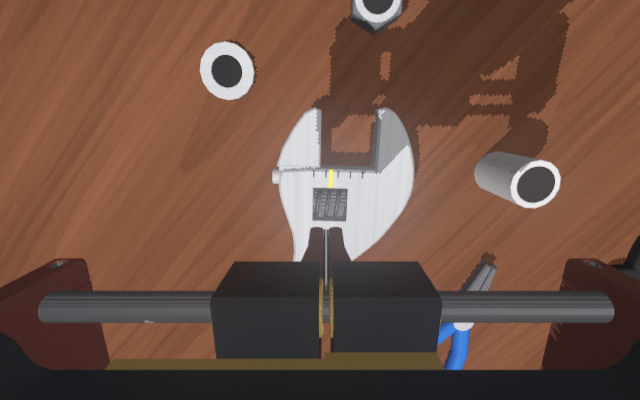

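Run:
```python
from h import *
im=cv2.imread("pics/c_wrist.png")
cv2.imwrite("pics/c_zoom.png",crop(im,265,100,425,220,5))
```

```text
(no output)
```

View pics/c_zoom.png

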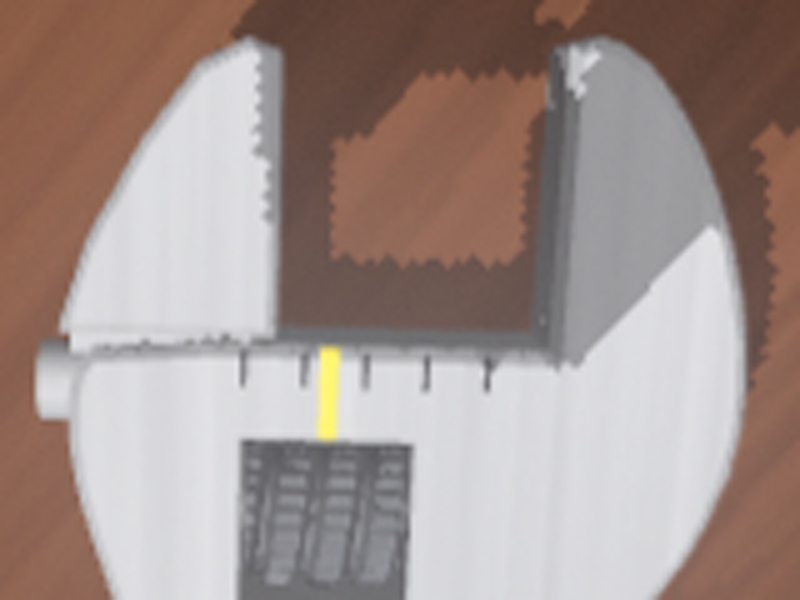

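```bash
cat >> h.py <<'E'
def z2p(zx,zy): return (265+zx/5-0.4,100+zy/5-0.4)
E
python3 - <<'E'
from h import *
from scipy.optimize import least_squares
pc=(viewer.camera_params("wrist"),np.load("c.npy"))
# (zoom px, model x (or None), model y)
pts=[((241,441),14.5,14.5),((412,444),14.5,-14.5),((242,384),None,14),((304,384),None,4),((366,387),None,-6),((427,389),None,-16),((488,390),None,-26),((329,350),30,0),((327,438),15,0),((548,345),None,-36)]
W=[unproj(pc,z2p(*p[0]),24)[:2] for p in pts]
def loc(t,w):
    a=t[2];d=w-t[:2];return np.array([d@[np.cos(a),np.sin(a)],d@[-np.sin(a),np.cos(a)]])
def res(t):
    r=[]
    for w,p in zip(W,pts):
        l=loc(t,w)
        if p[1] is not None:r.append(l[0]-p[1])
        r.append(l[1]-p[2])
    return r
f=least_squares(res,[581,-82,np.radians(131)])
print(f.x[:2],np.degrees(f.x[2]),np.round(f.fun,2))
np.save("sp.npy",f.x)
print("jaw",loc(f.x,unproj(pc,z2p(275,330),22)[:2]),"jaw tip",loc(f.x,unproj(pc,z2p(281,55),22)[:2]))
E
```

```text
[582.53712021 -78.33141693] 130.03870488182304 [-0.04 -0.22 -0.09  0.41  0.16 -0.02 -0.2  -0.23 -0.25 -0.07 -0.    0.2
  0.03  0.34]
jaw [32.75039708  8.87548765] jaw tip [75.93620078  8.39950195]
```

```bash
cat >> h.py <<'E'
sp=np.load("sp.npy"); ang=np.degrees(sp[2])
ex=np.array([np.cos(sp[2]),np.sin(sp[2]),0]);ey=np.array([-ex[1],ex[0],0])
def W(x,y,z): return np.array([sp[0],sp[1],0])+x*ex+y*ey+[0,0,z]
def F():
    s=env.read_state();return s["force"],s["tool_pos"],s["time_s"]
E
python3 - <<'E'
from h import *
q=quat(ang)
env.move_l(W(-8,0,125),q)
env.hold(0.2); f0,_,t=F();print(t,f0)
hit=env.move_l(W(-8,0,104),rate=12,f_stop=4)
f,p,t=F();print(hit,f-f0,p,t)
env.hold(0.15);f,p,t=F();print(hit,f-f0,p,t)
E
```

```text
4.9167 [ 0.01477502  0.86359221 -0.42447788]
True [-0.30849108 -1.18569156  6.37948114] [587.75484759 -84.46232117 108.06548145] 6.2
True [-0.75031155  0.09572489  5.79373638] [587.70398642 -84.45696778 108.06790022] 6.35
```

Run:
```python
from h import *
z=F()[1][2]
for x in(-4,0,4,8):
    env.move_l(W(x,0,z-0.05),rate=25); f,p,t=F();print(x,f,p[2],t)
s=env.read_state();im=viewer.camera("wrist");cv2.imwrite("pics/d.png",crop(im,240,60,440,210,4));np.save("d.npy",campose("wrist",s)[1])
```

```text
-4 [0.52226388 0.12496928 3.44860511] 108.18792074878941 6.65
0 [ 1.00070937 -0.06951399  3.72934618] 108.21591317153224 6.9583
4 [1.85160492 0.39752125 4.04519635] 108.15207119744285 7.2667
8 [3.03078797 1.32063168 4.83013314] 108.14295598535256 7.575
```

View pics/d.png

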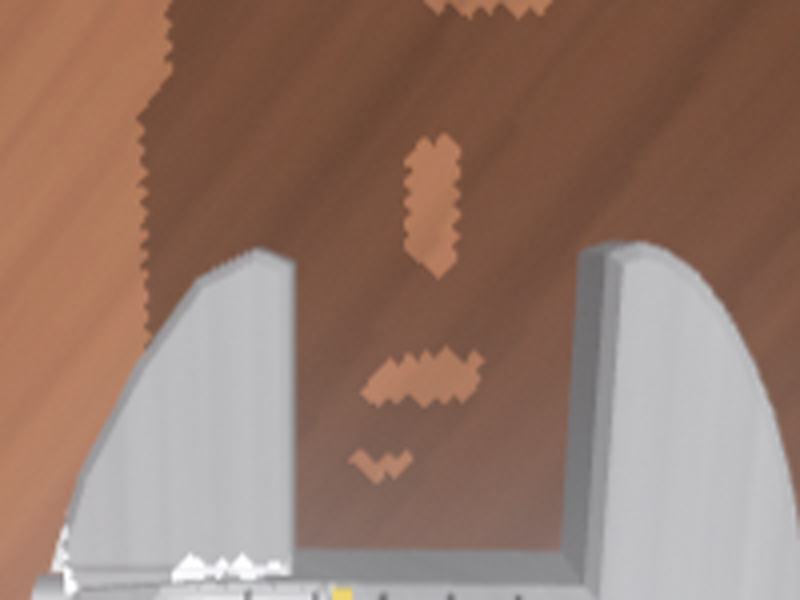

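```bash
cat >> h.py <<'E'
def loc(w):
    d=w[:2]-sp[:2]; return np.array([d@ex[:2],d@ey[:2]])
E
python3 - <<'E'
from h import *
pc=(viewer.camera_params("wrist"),np.load("d.npy"))
u=lambda a,b,z:loc(unproj(pc,(240+a/4-.4,60+b/4-.4),z))
print([u(a,597,24) for a in(248,315,342,382,450,518)],u(293,570,22),u(293,265,22),u(583,583,22))
E
```

```text
[array([28.83828009, 13.70601128]), array([28.83824044,  3.80906091]), array([28.83822446, -0.1787037 ]), array([28.8382008 , -6.08591331]), array([ 28.83816057, -16.12655369]), array([ 28.83812036, -26.16515972])] [32.41356755  7.10258391] [76.39269181  6.57241059] [ 30.39799204 -36.06276364]
```

```bash
cat >> h.py <<'E'
def stroke(a,b):
    env.move_l(W(F_x(),0,114),rate=60)
    env.move_l(W(a,0,114),rate=80); env.hold(0.1)
    hit=env.move_l(W(a,0,104),rate=12,f_stop=4)
    f,p,t=F();z=p[2];print("press",hit,f,z)
    for x in np.linspace(a,b,3)[1:]:
        env.move_l(W(x,0,z-0.05),rate=28); f,p,t=F();print(x,f,p[2],t)
def F_x(): return loc(F()[1])[0]
def look(n):
    s=env.read_state();im=viewer.camera("wrist");cv2.imwrite(f"pics/{n}.png",crop(im,240,60,440,210,4));np.save(n+".npy",campose("wrist",s)[1])
E
python3 - <<'E'
from h import *
for i in range(3): stroke(-8,8)
look("e")
E
```

```text
press True [-0.64508111 -0.65833788  6.20705314] 108.00931070792602
0.0 [0.51367376 0.51331774 4.64549145] 108.17350097390901 9.3167
8.0 [1.80692108 2.00972715 4.71585916] 108.12632345086774 9.75
press True [-2.15333752 -0.74828652  5.0171219 ] 108.00020175262456
0.0 [0.7335957  1.12114705 4.21029225] 108.1402111538065 11.4417
8.0 [2.16350785 2.32299397 5.08487695] 108.09456148640916 11.875
press True [-0.95797651  0.1247653   6.21665576] 108.00833507761004
0.0 [0.25883727 0.07335941 4.13735321] 108.15002166519928 13.5667
8.0 [1.29943267 2.03384974 4.71498473] 108.1280270305941 14.0
```

View pics/e.png

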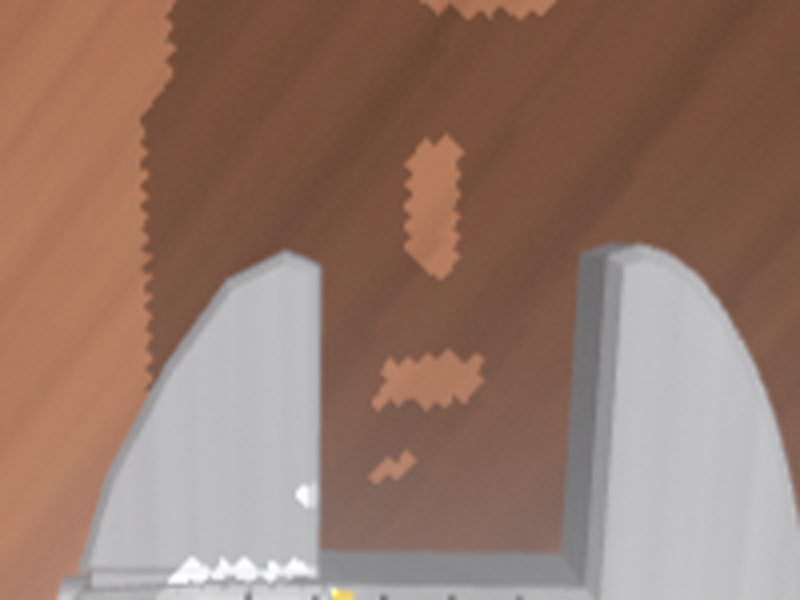

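Run:
```python
from h import *
for i in range(2): stroke(-8,8)
env.move_l(W(8,0,120),rate=60)
env.move_l(W(0,0,180),rate=120);env.hold(.2)
s=env.read_state();im=viewer.camera("wrist");cv2.imwrite("pics/f.png",crop(im,265,100,425,220,5));np.save("f.npy",campose("wrist",s)[1]);print(s["time_s"])
```

```text
press True [-1.21140424 -0.33180277  6.51028358] 108.01693717711933
0.0 [-0.31688268  1.08590273  4.77226125] 108.1403934105179 15.7417
8.0 [1.39687996 2.0359298  5.7397952 ] 108.13737372817329 16.175
press True [-0.94093647  0.27615552  6.18027048] 107.98992346415696
0.0 [0.75387892 1.16964538 4.5093754 ] 108.14758573601182 17.8667
8.0 [1.24432184 1.50931762 5.58320776] 108.13598662487655 18.3
19.5083
```

View pics/f.png

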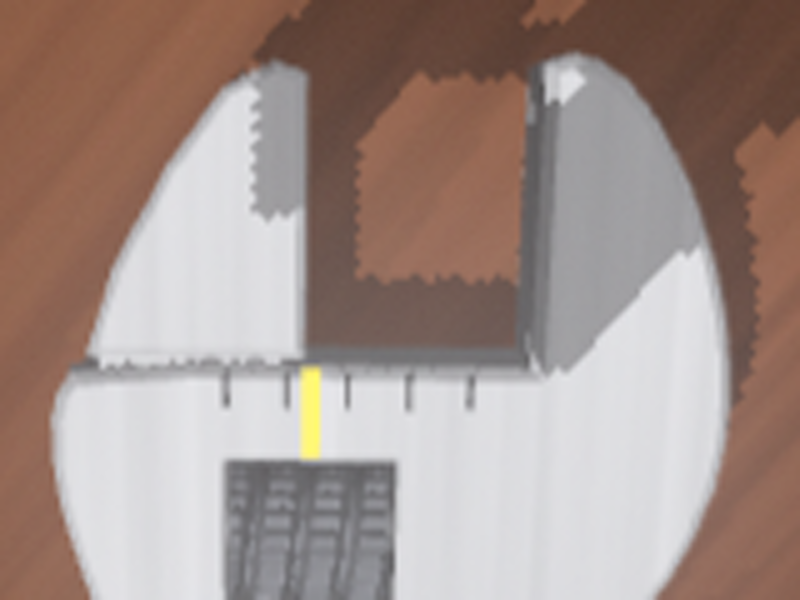

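Run:
```python
from h import *
pc=(viewer.camera_params("wrist"),np.load("f.npy"))
u=lambda a,b,z:loc(unproj(pc,z2p(a,b),z))
print([u(a,b,24) for a,b in((226,400),(287,400),(311,372),(311,455),(348,400),(409,402),(471,403))],u(305,354,22),u(306,90,22))
```

```text
[array([24.90398343, 13.8837405 ]), array([24.91449678,  3.87209247]), array([29.56974129, -0.06163284]), array([15.6446857 , -0.07321285]), array([24.9250047 , -6.13439107]), array([ 24.6016352 , -16.14177588]), array([ 24.44541526, -26.31028605])] [32.19756604  0.92978873] [73.94937474  0.76351064]
```

Run:
```python
from h import *
env.move_l(W(-5,0,114),rate=100)
stroke(-5,5)
env.move_l(W(5,0,120),rate=40)
env.move_l(W(0,0,180),rate=120);env.hold(.2)
s=env.read_state();im=viewer.camera("wrist");cv2.imwrite("pics/g.png",crop(im,265,100,425,220,5));np.save("g.npy",campose("wrist",s)[1]);print(s["time_s"],s["force"])
```

```text
press True [ 0.22312787 -0.5050393   5.89963593] 108.04761221372222
0.0 [0.11507226 0.84247623 4.50442078] 108.19563052138352 21.8417
5.0 [ 1.33294797 -0.26118677  4.95078116] 108.16915679837444 22.1667
23.4667 [-0.44354159  0.19095956  0.69325073]
```

View pics/g.png

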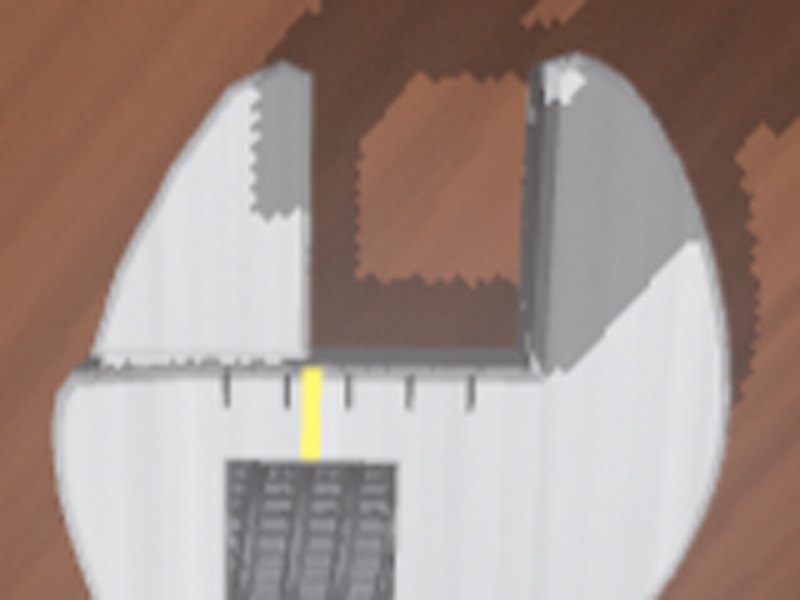

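Run:
```python
from h import *
pc=(viewer.camera_params("wrist"),np.load("g.npy"))
u=lambda a,b,z:loc(unproj(pc,z2p(a,b),z))
print(u(312,372,24),u(310.5,352,22),u(311,90,22))
env.hold(.3);print(env.read_state()["force"]);workorder.sign_off()
```

```text
[29.69737468 -0.08125648] [32.65780758  0.17265832] [74.07506306  0.12531689]
[ 0.83988774  0.4401318  -0.32721249]
the job is handed in; nothing more can be done
```

The spanner's jaw is set to the yellow mark, and I have handed the job in. I rolled the knurled wheel with the closed fingertips, using six full strokes and one shorter one at about 4–6 N. I then lifted the hand to about 70 mm clear of the spanner.

- **Jaw:** the last wrist picture puts the gripping face about 0.25 mm to the wide side of the mark. That is a gap of roughly 36.2 mm, against an allowed 34–38 mm. It started at about 44.8 mm.
- **Spanner:** it had not visibly moved, with the mark and scale lines within about 0.3 mm of their first measured positions.
- **Contact:** the force reading at hand-in was only noise, under 1 N. The fingertips stayed at about 28 mm above the bench, clear above the 22 mm high moving jaw.
- **Smaller rolls than expected:** three of the strokes closed the jaw about 1.3 mm each instead of the expected 1.6 mm, so I judged the end point from the pictures.
- **Bystanders:** I took no final picture of the nut, washer, sleeve, pliers and fan. The arm's low moves stayed over the spanner head.

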